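# Change over the oil cans

## Robot

A 6-joint arm with a two-finger parallel gripper is mounted at the origin on the work surface. World frame = base frame: x ahead of the robot, y to its left, z up, the work surface at z = 0. Lengths are in mm, angles in degrees, forces in N, time in s.
With the tool pointing down it reaches from about 350 to 850 mm from the base axis. Payload 8.1 kg.
Tool frame: the origin (TCP) lies at the very end of the fingers, on their centre line; the grasp point (between the pads) lies 19 mm behind it; z points along the fingers, y is the line along which they close (so a half turn about z gives the same grasp; the last joint's range is limited). The gripper opens to 85 mm and grips with 20 to 120 N. Pads are 22 mm wide; open, the fingers measure 114 mm over their backs; the gripper's body (76 mm by 85 mm) begins 54 mm behind the grasp point. The pads swing forward as they close: fully open they stand 13 mm farther back than shut.
Start: joints at [-70.783, 7.471, 85.268, -0, 87.261, -4.893], TCP at [245.114, -547.653, 192.992] pointing down, gripper open.
Joint ranges: [-169.43, 169.43], [-51.17, 129.36], [1.28, 143.12], [-76.62, 256.62], [0, 156.53], [-152.29, 152.29]. Speed limits (degrees/s): [136.94, 136.94, 159.86, 180, 180, 180].

## Interface

Orientations are given as [roll, pitch, yaw] about the fixed x, y, z axes, in that order (R = Rz(yaw) Ry(pitch) Rx(roll)).
In Python, from bench import sense, eyes, job, models gives the robot as it stands. The module is installed in compiled form; this text tells all that it offers.
- The arm moves only by the tool apply_moves, never from a script. Its argument "rows" is a list of rows, each a list of 6 numbers: the shift along the tool's x, y, z in mm, then the turn, a rotation vector about the tool's x, y, z in rad. In form: [[dx, dy, dz, rx, ry, rz], ...]. A call has exactly 5 rows; each row shifts and turns the commanded pose from where the row before left it, along the tool's axes as they then stand; what a row does not reach is not made up. A row lasts 1/8 s, in which the tool goes at most 62.5 mm and 10.7 degrees, less where a joint would pass 70% of its speed; a pose out of reach is approached as far as the arm can. A call is refused whole if a number of a shift passes 62.5 or a number of a turn 0.188, either way. A call with a gripper value outside its range is refused whole. "fingers" is the finger opening in mm, from 0 to 85.4, set as the call begins (left out, the last holds). The fingers move at their own pace and stop on an object; "grip_force" is the grip in N (left out, the last holds). Time passes only in rows, so rows that do not move let the fingers close, or fill a call up. It gives the time, the measured TCP pose, the force, the opening and the grip force at its end, in the units of the state.
- sense(): the state, without advancing time (a new reading comes with each control period).
- eyes.snapshot(name): name is "scene" or "top" or "wrist"; returns (picture, depth): 384x512x3 uint8, red, green, blue; 384x512 float32, mm along the optical axis (not along the pixel's ray), 0 where there is no reading.
- eyes.get_calibration(name): a dict with "intrinsics" (3x3 intrinsics, pixels), "R" (3x3) and "t" (3): a world point X has camera coordinates R X + t; the wrist camera has in their place "mount" (4x4, takes a point from camera to tool coordinates, whose origin is the TCP and whose axes are the flange's). Camera axes: x right, y down, z forward; pixel columns grow to the right and rows downward; lengths in mm; the calibration is good to about 2 mm. A picture is of the moment at which its call begins: read the wrist's pose just before it. get_calibration takes no time and is no camera call.
- job.hand_in(): hands the job in; it is judged then, once.
Trained networks look in the newest picture that a camera, given by its name, has taken for a name from the list of things; names that differ only in an ending like _2 or _b are one class to them, and where a whole thing is asked for, a point or a joint stands for the part that bears it (a point fixed in the world has none). Each returns a list of dicts, best first, with "confidence" (0 to 1); they miss things now and then, are a little off and sometimes report something else, mostly with a low value. They report only what shows in the picture. A call takes as long as a camera call.
- models.boxes_of(name, camera): "xyz" ([x, y, z] in mm, in world coordinates, good to about 4 mm: the middle of the surface that is visible of it).
- models.cut_out(name, camera): "pixels" (384x512 bool, what is visible of it).
- models.place_of(name, camera): "xyz" ([x, y, z] in mm, in world coordinates, good to about 4 mm: a listed point, or the origin of a listed thing).
The state is a dict: "time": time; "joint_pos": joint angles; "qd": joint speeds; "joint_efforts": joint torques, N m; "tool_pos": TCP position; "tcp_rot": TCP orientation; "ft_force": force on the tool from outside, world axes, zero at the start; "wrist_torque": the same for the moment, N m; "finger_gap": finger opening in mm; "grip_force": force on a finger pad.
Only numpy, scipy, OpenCV 4.12 (cv2) and the standard library are available. Lean on these libraries where they do the work, as an engineer would, in place of code of your own. Each camera call takes 0.05 s, during which the arm holds its last target. There are 200 camera calls.

## Task

We are changing over from the flat rectangular oil can to the squat round one. First twist the flat can's cap clockwise until it is fully closed, then twist the squat round can's cap anticlockwise until it is fully open; leave the tall slim can's cap closed.

Things in the scene. Friction and masses are not known exactly. Their poses are not given: they have to be found in the camera images.
- flat_grip (a point): Cap wing of the flat can (galvanised, 70 x 120 mm, top at 125 mm, fixed to the bench). The grey cap, 46 mm across, carries one upright black bar, the wing: 14 mm thick, 50 long, 30 tall above the cap's flat face. Point on the cap's axis in the wing, 10 mm below the wing's top, 169 mm above the bench. z up, y along the wing, x across its thickness; they turn with the cap.
- flat_cap (a joint): Turn of the flat can's cap: 0 is closed against its stop, growing anticlockwise seen from above to 1.4 (80 degrees), open against its stop. Stays where left (0.06 N m friction); never lifts off. Starts open. Closed, the wing lies along the can's 120 mm side, pointing at two small dark ribs on its top.
- round_grip (a point): Cap wing of the squat round can (galvanised, 92 mm across, top at 100 mm, fixed to the bench): same cap, wing, point and axes as on the flat can. The point is 144 mm above the bench.
- round_cap (a joint): Turn of the squat round can's cap: 0 is closed against its stop, growing anticlockwise seen from above to 1.4 (80 degrees), open against its stop. Stays where left (0.06 N m friction); never lifts off. Starts closed. Closed, the wing points at two small dark ribs on the can's top.
- slim_cap (a joint): Turn of the cap of the tall slim round can, a bystander (64 mm across, wing top at 194 mm, fixed, same cap): 0 is closed against its stop, growing anticlockwise seen from above to 1.4 (80 degrees), open against its stop. Stays where left (0.06 N m friction); never lifts off. Starts closed. The three cans stand side by side in any order, centres at least 160 mm apart.

How it is judged (in metres and radians):
On the way, in this order (a step that is already met when the one before it is completed fails the run):
1. the flat can's cap is closed (within 0.2 rad of its stop) (value of joint flat_cap below 0.2 rad), for 0.2 s.
2. then the squat round can's cap is open (within 0.2 rad of its stop) (value of joint round_cap above 1.2 rad), for 0.2 s.
At the end, for the whole second after the job is handed in: The flat can's cap is within 0.2 rad (11 degrees) of fully closed, the squat round can's cap within 0.2 rad of fully open, and the slim can's cap within 0.2 rad of fully closed (value of joint each of flat_cap, slim_cap below 0.2 rad and value of joint round_cap above 1.2 rad); the robot touches nothing.
It fails at once if the slim can's cap is opened by more than 0.2 rad (value of joint slim_cap above 0.2 rad).
It also fails if it takes over 51 s, if anything falls off the work surface, if the arm or the gripper's body presses on something with over 40 N, if the wrist force passes 120 N, or if a joint passes its speed limit or range.

## Working session

There is one attempt and no reset: what is moved stays moved. The work goes in short steps, Python scripts to look and compute and a tool call to move; the robot and the scene stay as the last step left them, time stands still between calls to the robot, and variables do not carry over. Pictures are saved under pics/ and viewed, at most 10 in all, crops included, and the job is handed in when it is done.

Besides the shell and the picture viewer there is one more tool, called after ">>>" by a JSON object that holds its "name" and its "arguments", one argument or row to a line. apply_moves: Moves the arm, as the interface text tells. Its arguments: {"type":"object","properties":{"rows":{"type":"array"},"fingers":{"type":"number"},"grip_force":{"type":"number"}},"required":["rows"]}

```bash
mkdir -p pics
python3 - <<'E'
from bench import sense,eyes,models
import cv2,numpy as np
s=sense();print(s['time'],s['tool_pos'],s['tcp_rot'],s['finger_gap'])
for c in ['top','scene']:
    p,d=eyes.snapshot(c);cv2.imwrite(f'pics/{c}0.png',p[:,:,::-1])
    np.savez(f'{c}0.npz',p=p,d=d)
    for n in ['flat_grip','round_grip','slim_cap']:
        f=models.place_of if 'grip' in n else models.boxes_of
        for r in f(n,c)[:2]: print(c,n,np.round(r['xyz'],1),round(r['confidence'],2))
    k=eyes.get_calibration(c);print(k['intrinsics'],k['R'],k['t'])
E
```

```text
0.0 [ 244.90446912 -547.05848351  191.93541796] [-1.79894575e+02 -9.68996920e-03  2.41097333e+01] 85.54667450914643
top flat_grip [ 519.8 -247.1  168.7] 0.67
top round_grip [551.5   1.7 143.3] 0.58
top slim_cap [544.8 241.9 163.3] 0.76
[[387.15736198   0.         257.39779756]
 [  0.         387.15736198 192.19183283]
 [  0.           0.           1.        ]] [[ 0.03024789 -0.99933484 -0.02037033]
 [-0.99894798 -0.02952087 -0.03509199]
 [ 0.0344673   0.02141035 -0.99917646]] [  -4.7237209   541.46010846 1008.56075843]
scene round_grip [552.2   1.4 146. ] 0.86
scene slim_cap [556.5 244.2 172.1] 0.98
[[477.98104873   0.         256.83050076]
 [  0.         477.98104873 200.16998164]
 [  0.           0.           1.        ]] [[-0.41536302  0.90948805 -0.01746541]
 [ 0.47263306  0.19936687 -0.85841182]
 [-0.77723327 -0.36480725 -0.51266374]] [ 239.74864105  -93.31963238 1571.3003321 ]
```

Run:
```python
import cv2
p=cv2.imread('pics/top0.png')
cv2.imwrite('pics/top0b.png',cv2.resize(p[100:330,130:400],None,fx=2.6,fy=2.6,interpolation=cv2.INTER_CUBIC))
```

```text
(no output)
```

View pics/top0.png

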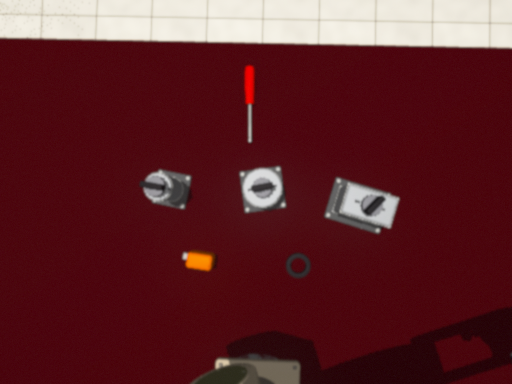

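View pics/scene0.png

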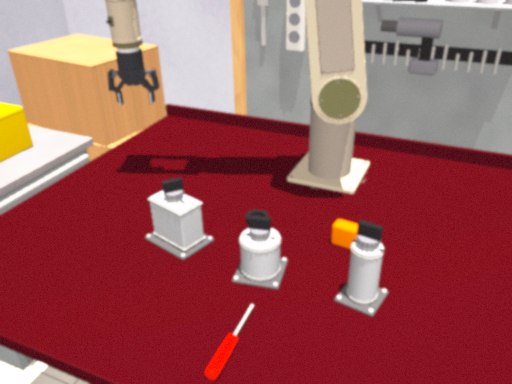

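The top view shows slim at (157,187), round at (262,188) with its wing nearly level in the picture, and flat at (373,205) with its wing slanted about 45° to the long side. The scene view agrees on the order. Next I'll measure the wing angles from the cloud.

```bash
cat > h.py <<'E'
import numpy as np,cv2
def cloud(p,d,K,R,t):
    v,u=np.mgrid[:384,:512]
    c=np.stack([(u-K[0,2])/K[0,0]*d,(v-K[1,2])/K[1,1]*d,d],-1)
    return (c-t)@R   # R^T (c-t)
def pca(P):
    m=P.mean(0);r=cv2.minAreaRect(P.astype(np.float32))
    w,V=np.linalg.eigh(np.cov((P-m).T));a=np.degrees(np.arctan2(V[1,1],V[0,1]))
    return m.round(1),round(a%180,1),np.round(np.sqrt(w*12),1),len(P),r
E
python3 - <<'E'
from bench import eyes
from h import *
f=np.load('top0.npz');k=eyes.get_calibration('top')
X=cloud(f['p'],f['d'],k['intrinsics'],k['R'],k['t']);g=f['p'].max(-1)
for n,c,top in [('flat',(520,-247),125),('round',(551.5,1.7),100),('slim',(545,242),150)]:
    near=np.hypot(X[...,0]-c[0],X[...,1]-c[1])<(75 if n=='flat' else 45)
    m=near&(X[...,2]>top+28)&(X[...,2]<top+65)&(g<90)
    print(n,'wing',pca(X[m][:,:2]),X[m][:,2].max())
    m=near&(X[...,2]>top-8)&(X[...,2]<top+8)
    print(n,'top',pca(X[m][:,:2]),np.median(X[m][:,2]))
E
```

```text
flat wing (array([ 514.2, -246.7]), np.float64(137.8), array([13.2, 48.7]), 172, ((514.7642211914062, -248.97093200683594), (12.181832313537598, 47.03850173950195), 46.75322341918945)) 182.4203080286573
flat top (array([ 514.6, -247.3]), np.float64(73.6), array([ 78.8, 136.3]), 1264, ((515.0376586914062, -251.08160400390625), (123.7206802368164, 72.9066390991211), 74.54269409179688)) 124.35653226230798
round wing (array([548.5,  -1.9]), np.float64(101.7), array([13.2, 45.9]), 121, ((548.89892578125, -1.5426750183105469), (12.73509693145752, 45.97636795043945), 12.929566383361816)) 157.02988334832943
round top (array([551. ,   1.9]), np.float64(155.0), array([87. , 88.8]), 755, ((551.36962890625, 1.5005950927734375), (87.11238861083984, 86.78395080566406), 1.6842615604400635)) 99.36317742968906
slim wing (array([543. , 239.1]), np.float64(81.4), array([12.7, 52.5]), 140, ((543.5386962890625, 239.70712280273438), (49.84775924682617, 13.572538375854492), 83.21508026123047)) 196.42976142704245
slim top (array([543.6, 222.7]), np.float64(8.4), array([41.6, 52.7]), 28, ((539.3827514648438, 230.81520080566406), (46.50132369995117, 53.703792572021484), 68.66985321044922)) 150.82684717664011
```

View pics/top0b.png

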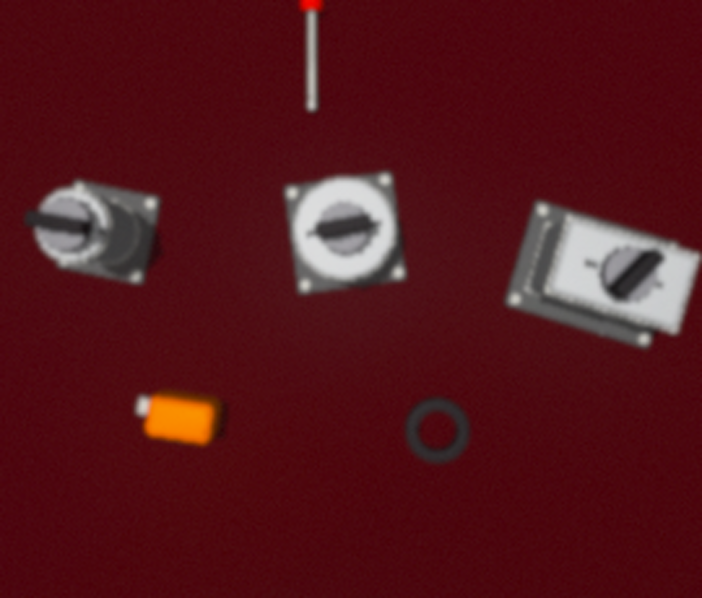

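The flat cap axis is near (517,-248). Its wing is at about 137° and must turn clockwise to about 74.5°. The round axis is near (550.5,0.5), with the wing going from about 102° to 182°. Tool yaw has to match the wing angle, so I'll move over the flat can.

>>> {"name": "apply_moves", "arguments": {
  "rows": [
    [37,-16,-3,0,0,0],
    [37,-16,-3,0,0,0],
    [37,-16,-3,0,0,0],
    [37,-16,-3,0,0,0],
    [37,-16,-3,0,0,0]
  ]
}}

```text
time: 1.02
tool_pos: [382.1, -398.1, 208.2]
tcp_rot: [180.0, -0.0, 24.1]
ft_force: [-0.0, -1.0, -0.0]
finger_gap: 85.4
grip_force: 0.0
```

>>> {"name": "apply_moves", "arguments": {
  "rows": [
    [37,-16,-3,0,0,0],
    [37,-16,-3,0,0,0],
    [37,-16,-3,0,0,0],
    [37,-16,-3,0,0,0],
    [37,-16,-3,0,0,0]
  ]
}}

```text
time: 1.65
tool_pos: [518.3, -249.4, 223.2]
tcp_rot: [180.0, -0.0, 24.1]
ft_force: [0.7, -0.5, 1.0]
finger_gap: 85.5
grip_force: 0.0
```

>>> {"name": "apply_moves", "arguments": {
  "rows": [
    [0,0,0,0,0,-0.18],
    [0,0,0,0,0,-0.18],
    [0,0,0,0,0,-0.18],
    [0,0,0,0,0,-0.18],
    [0,0,0,0,0,-0.18]
  ]
}}

```text
time: 2.28
tool_pos: [517.5, -250.4, 223.0]
tcp_rot: [180.0, 0.0, 76.0]
ft_force: [0.5, 0.5, -0.1]
finger_gap: 85.3
grip_force: 0.0
```

>>> {"name": "apply_moves", "arguments": {
  "rows": [
    [0,0,0,0,0,-0.18],
    [0,0,0,0,0,-0.18],
    [0,0,0,0,0,-0.18],
    [0,0,0,0,0,-0.18],
    [0,0,0,0,0,-0.18]
  ]
}}

```text
time: 2.9
tool_pos: [517.5, -250.4, 223.0]
tcp_rot: [180.0, -0.0, 127.6]
ft_force: [0.1, -0.3, -0.5]
finger_gap: 85.3
grip_force: 0.0
```

>>> {"name": "apply_moves", "arguments": {
  "rows": [
    [0,0,0,0,0,-0.17],
    [0,0,0,0,0,0],
    [0,0,0,0,0,0],
    [0,0,0,0,0,0],
    [0,0,0,0,0,0]
  ]
}}

```text
time: 3.52
tool_pos: [517.5, -250.5, 223.0]
tcp_rot: [180.0, -0.0, 136.9]
ft_force: [0.6, 0.3, 0.4]
finger_gap: 85.3
grip_force: 0.0
```

```bash
cat > w.py <<'E'
from bench import sense,eyes,models
from h import *
from scipy.spatial.transform import Rotation as Ro
import sys
n,cx,cy,top=sys.argv[1],*map(float,sys.argv[2:5])
s=sense();p,d=eyes.snapshot('wrist');k=eyes.get_calibration('wrist')
R=Ro.from_euler('xyz',s['tcp_rot'],degrees=True).as_matrix();M=np.array(k['mount'])
Rc=R@M[:3,:3];tc=R@M[:3,3]+s['tool_pos']
X=cloud(p,d,k['intrinsics'],Rc.T,-Rc.T@tc);g=p.max(-1)
cv2.imwrite(f'pics/w_{n}_{s["time"]:.1f}.png',p[:,:,::-1])
print(round(s['time'],2),s['tool_pos'].round(1),s['tcp_rot'].round(1),s['finger_gap'],s['joint_pos'].round(1))
near=(np.hypot(X[...,0]-cx,X[...,1]-cy)<(75 if n=='flat' else 47))&(d>0)
for a,b,dk in [(28,65,90),(14,40,400),(-8,8,400)]:
    m=near&(X[...,2]>top+a)&(X[...,2]<top+b)&(g<dk)
    if m.sum()>20: print(a,pca(X[m][:,:2]),np.median(X[m][:,2]).round(1))
for r in models.place_of(n+'_grip','wrist')[:2]: print(np.round(r['xyz'],1),r['confidence'])
E
python3 w.py flat 517 -248 125; ls pics
```

```text
3.52 [ 517.5 -250.5  223. ] [180.   -0.  136.9] 85.34763517908848 [-30.9   3.   86.9   0.   90.1 -77.9]
28 (array([ 513.4, -247.8]), np.float64(136.8), array([13.3, 51.5]), 880, ((515.729736328125, -249.6552276611328), (13.525813102722168, 49.698646545410156), 47.11290740966797)) 178.9
14 (array([ 513.9, -248.3]), np.float64(47.2), array([40.6, 50.1]), 1078, ((515.5147094726562, -249.79421997070312), (47.80877685546875, 48.20625305175781), 14.056495666503906)) 149.1
-8 (array([ 512.1, -244.7]), np.float64(72.9), array([ 75.7, 136.7]), 5455, ((515.8500366210938, -249.83969116210938), (122.93224334716797, 73.07830810546875), 74.44448852539062)) 124.9
[ 521.5 -250.3  166. ] 0.83
scene0.png
top0.png
top0b.png
w_flat_3.5.png
```

The wrist view gives the axis at (515.7,-249.7), wing 137°, top 178.9 as expected, and closed direction 74.4°. I'll descend to a TCP height of 153 and close.

>>> {"name": "apply_moves", "arguments": {
  "rows": [
    [2,-0.6,20,0,0,0],
    [0,0,20,0,0,0],
    [0,0,20,0,0,0],
    [0,0,10,0,0,0],
    [0,0,0,0,0,0]
  ]
}}

```text
time: 4.25
tool_pos: [514.9, -249.2, 151.6]
tcp_rot: [-180.0, -0.1, 137.0]
ft_force: [0.3, 0.6, 0.7]
finger_gap: 85.2
grip_force: 0.0
```

>>> {"name": "apply_moves", "arguments": {
  "rows": [
    [0,0,0,0,0,0],
    [0,0,0,0,0,0],
    [0,0,0,0,0,0],
    [0,0,0,0,0,0],
    [0,0,0,0,0,0]
  ],
  "fingers": 0,
  "grip_force": 40
}}

```text
time: 4.88
tool_pos: [515.6, -249.5, 153.1]
tcp_rot: [180.0, 0.0, 137.0]
ft_force: [-0.3, 0.2, -0.5]
finger_gap: 0.4
grip_force: 0.0
```

>>> {"name": "apply_moves", "arguments": {
  "rows": [
    [0,0,0,0,0,0],
    [0,0,0,0,0,0.05],
    [0,0,0,0,0,0.05],
    [0,0,0,0,0,0.05],
    [0,0,0,0,0,0]
  ]
}}

```text
time: 5.5
tool_pos: [515.6, -249.5, 153.0]
tcp_rot: [-180.0, -0.0, 128.4]
ft_force: [-0.2, 0.2, 0.1]
finger_gap: 0.0
grip_force: 0.0
```

```bash
python3 -c "
from bench import sense
s=sense();print(s['ft_force'],s['wrist_torque'],s['finger_gap'],s['tcp_rot'],s['grip_force'])"
```

```text
[-0.15251318  0.22580779  0.11447054] [ 0.00055831 -0.0030691   0.04181746] 0.0440051223727307 [-1.79999996e+02 -2.58934497e-03  1.28402452e+02] 0.0
```

The fingers closed on nothing, so I'll look before going further.

```bash
python3 w.py flat 516 -249 125
python3 - <<'E'
from bench import eyes
import cv2
p,d=eyes.snapshot('scene')
k=eyes.get_calibration('wrist');print(k['mount'])
a=cv2.resize(p[100:280,90:290,::-1],(400,360),interpolation=2)
import glob
w=cv2.imread(sorted(glob.glob('pics/w_flat_5*'))[-1]);w=cv2.resize(w,(400,300));w=cv2.copyMakeBorder(w,0,60,0,0,0)
cv2.imwrite('pics/chk1.png',cv2.hconcat([a,w]))
E
```

```text
5.5 [ 515.6 -249.5  153. ] [-180.    -0.   128.4] 0.0440051223727307 [-31.    4.5  92.6   0.   82.9 -69.4]
28 (array([ 505.2, -242.4]), np.float64(162.2), array([10. , 22.9]), 391, ((507.2378845214844, -242.45816040039062), (13.457025527954102, 27.373544692993164), 49.67838668823242)) 179.0
14 (array([ 513.2, -245.1]), np.float64(38.1), array([37.6, 50.5]), 1737, ((512.7202758789062, -246.05128479003906), (48.24725341796875, 40.158851623535156), 36.519596099853516)) 149.2
-8 (array([ 510.4, -238. ]), np.float64(65.5), array([ 68.3, 133.8]), 8174, ((515.781005859375, -250.0616455078125), (122.71660614013672, 72.91891479492188), 74.4463882446289)) 125.0
[ 519.4 -245.5  166.6] 0.96
[[ 1.77109852e-04 -9.59868335e-01 -2.80450972e-01  7.19243421e+01]
 [ 9.99999562e-01 -8.78269967e-05  9.32113467e-04 -1.94058493e+00]
 [-9.19337368e-04 -2.80451014e-01  9.59867899e-01 -1.81280259e+02]
 [ 0.00000000e+00  0.00000000e+00  0.00000000e+00  1.00000000e+00]]
```

View pics/chk1.png

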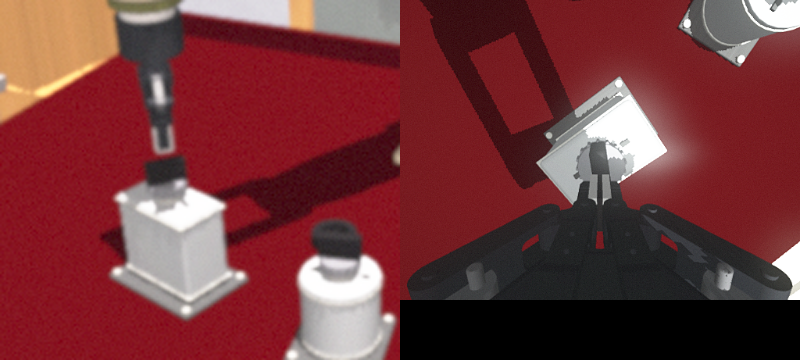

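The scene view (tips at about (163,150), above the wing at (165,170)) suggests the fingertips are above or behind the wing. I'll measure the tips with scene depth.

Run:
```python
from bench import eyes,sense
from h import *
from scipy.spatial.transform import Rotation as Ro
s=sense();R=Ro.from_euler('xyz',s['tcp_rot'],degrees=True).as_matrix();T=s['tool_pos'];print(T)
p,d=eyes.snapshot('scene');k=eyes.get_calibration('scene')
X=cloud(p,d,k['intrinsics'],k['R'],k['t'])
for (u0,u1,v0,v1) in [(155,190,160,200)]:
    for v in range(140,206,2):
        for u in (170,172,174): pass
        row=[tuple(X[v,u].round().astype(int))+(int(p[v,u].max()),) for u in (168,172,176)]
        print(v,*row)
# wrist: points in the tool frame
p,d=eyes.snapshot('wrist');k=eyes.get_calibration('wrist');M=np.array(k['mount'])
Y=cloud(p,d,k['intrinsics'],M[:3,:3].T,-M[:3,:3].T@M[:3,3])
for v in range(176,300,8): print(v,*[Y[v,u].round(0).astype(int) for u in (244,250,256,262,268)])
```

```text
[ 515.60118056 -249.54770366  152.9908587 ]
140 (np.int64(546), np.int64(-229), np.int64(297), 204) (np.int64(543), np.int64(-220), np.int64(297), 77) (np.int64(519), np.int64(-226), np.int64(286), 95)
142 (np.int64(551), np.int64(-226), np.int64(294), 229) (np.int64(544), np.int64(-220), np.int64(293), 87) (np.int64(519), np.int64(-227), np.int64(281), 102)
144 (np.int64(558), np.int64(-221), np.int64(294), 229) (np.int64(540), np.int64(-223), np.int64(286), 102) (np.int64(0), np.int64(-596), np.int64(-2), 111)
146 (np.int64(558), np.int64(-222), np.int64(288), 226) (np.int64(535), np.int64(-228), np.int64(278), 121) (np.int64(14), np.int64(-588), np.int64(-3), 109)
148 (np.int64(559), np.int64(-222), np.int64(284), 202) (np.int64(533), np.int64(-230), np.int64(272), 143) (np.int64(33), np.int64(-575), np.int64(-1), 104)
150 (np.int64(564), np.int64(-219), np.int64(281), 187) (np.int64(562), np.int64(-210), np.int64(282), 159) (np.int64(519), np.int64(-229), np.int64(261), 108)
152 (np.int64(568), np.int64(-217), np.int64(279), 123) (np.int64(561), np.int64(-211), np.int64(277), 108
[... 4624 characters left out ...]
5] [  3   6 -24]
232 [ 12  -8 -55] [ 12  -5 -55] [ 12  -1 -56] [ 12   2 -56] [ 12   5 -55]
240 [ 12  -7 -63] [ 11  -4 -63] [ 12  -1 -63] [ 12   1 -64] [ 12   4 -64]
248 [ 12  -7 -72] [ 11  -4 -70] [ 12  -1 -71] [ 11   1 -71] [ 12   4 -71]
256 [ 13  -7 -81] [ 11  -4 -76] [ 11  -2 -77] [ 10   1 -76] [ 12   4 -79]
264 [ 12  -6 -86] [ 13  -4 -86] [  6  -2 -76] [ 13   1 -86] [ 12   3 -86]
272 [  72   -2 -181] [  9  -4 -86] [  2  -2 -76] [ 11   1 -89] [ 13   3 -93]
280 [ 12  -6 -96] [  6  -4 -87] [ -2  -1 -76] [  6   1 -87] [ 13   3 -97]
288 [  15   -6 -104] [  1  -4 -86] [ -6  -1 -76] [  2   1 -86] [  17    2 -107]
296 [  12   -6 -104] [ -3  -4 -86] [-189   -1  153] [ -3   1 -86] [  14    2 -107]
```

Scene depth and wrist depth agree: the closed fingertips end at z≈188, about 35 mm short of the reported TCP. They closed above the wing and touched nothing. I'll reopen, turn back, and go down 34 mm further so the real tips reach about 154.

>>> {"name": "apply_moves", "arguments": {
  "rows": [
    [0,0,0,0,0,-0.15],
    [0,0,0,0,0,0],
    [0,0,0,0,0,0],
    [0,0,0,0,0,0],
    [0,0,0,0,0,0]
  ],
  "fingers": 85
}}

```text
time: 6.38
tool_pos: [515.6, -249.5, 153.0]
tcp_rot: [180.0, 0.0, 136.9]
ft_force: [-0.3, 0.3, 0.3]
finger_gap: 84.7
grip_force: 0.0
```

>>> {"name": "apply_moves", "arguments": {
  "rows": [
    [0,0,10,0,0,0],
    [0,0,10,0,0,0],
    [0,0,8,0,0,0],
    [0,0,6,0,0,0],
    [0,0,0,0,0,0]
  ]
}}

```text
time: 7.0
tool_pos: [515.2, -249.3, 118.2]
tcp_rot: [-180.0, -0.1, 137.0]
ft_force: [0.2, 0.3, -0.9]
finger_gap: 85.2
grip_force: 0.0
```

>>> {"name": "apply_moves", "arguments": {
  "rows": [
    [0,0,0,0,0,0],
    [0,0,0,0,0,0],
    [0,0,0,0,0,0],
    [0,0,0,0,0,0],
    [0,0,0,0,0,0]
  ],
  "fingers": 0
}}

```text
time: 7.62
tool_pos: [516.4, -248.9, 119.4]
tcp_rot: [179.9, 0.0, 137.0]
ft_force: [2.6, 4.7, 1.8]
finger_gap: 13.2
grip_force: 41.6
```

Gripped at 13.2 mm with 41.6 N. Turning clockwise by 62°.

>>> {"name": "apply_moves", "arguments": {
  "rows": [
    [0,0,0,0,0,0.11],
    [0,0,0,0,0,0.11],
    [0,0,0,0,0,0.11],
    [0,0,0,0,0,0.11],
    [0,0,0,0,0,0.11]
  ]
}}

```text
time: 8.25
tool_pos: [517.1, -248.4, 119.5]
tcp_rot: [179.8, -0.0, 105.3]
ft_force: [7.1, 6.0, 0.6]
finger_gap: 12.9
grip_force: 41.5
```

>>> {"name": "apply_moves", "arguments": {
  "rows": [
    [0,0,0,0,0,0.11],
    [0,0,0,0,0,0.11],
    [0,0,0,0,0,0.11],
    [0,0,0,0,0,0.11],
    [0,0,0,0,0,0.08]
  ]
}}

```text
time: 8.88
tool_pos: [517.9, -248.3, 119.5]
tcp_rot: [179.8, -0.1, 75.6]
ft_force: [11.5, 6.2, -1.3]
finger_gap: 13.3
grip_force: 41.1
```

>>> {"name": "apply_moves", "arguments": {
  "rows": [
    [0,0,0,0,0,0],
    [0,0,0,0,0,0],
    [0,0,0,0,0,0],
    [0,0,0,0,0,0],
    [0,0,0,0,0,0]
  ]
}}

```text
time: 9.5
tool_pos: [517.9, -248.3, 119.5]
tcp_rot: [179.8, -0.1, 75.7]
ft_force: [9.8, 6.4, -1.7]
finger_gap: 13.0
grip_force: 41.1
```

```bash
python3 -c "
from bench import sense
s=sense();print(s['ft_force'],s['wrist_torque'],s['finger_gap'],s['tcp_rot'],s['grip_force'],s['joint_pos'])"
```

```text
[ 9.76068815  6.4079355  -1.70371937] [ 1.09552852 -1.70691888 -0.09534147] 13.011914016515307 [ 1.79778300e+02 -1.26181339e-01  7.57303456e+01] 41.133994460105896 [-30.86144229   5.93828992  94.69364918   0.18756088  79.19167804
 -16.62643242]
```

>>> {"name": "apply_moves", "arguments": {
  "rows": [
    [0,0,0,0,0,0.04],
    [0,0,0,0,0,0.03],
    [0,0,0,0,0,0],
    [0,0,0,0,0,0],
    [0,0,0,0,0,0]
  ]
}}

```text
time: 10.12
tool_pos: [518.0, -248.3, 119.5]
tcp_rot: [179.8, -0.1, 71.8]
ft_force: [11.5, 6.5, -2.2]
finger_gap: 13.6
grip_force: 45.8
```

>>> {"name": "apply_moves", "arguments": {
  "rows": [
    [0,0,0,0,0,0],
    [0,0,0,0,0,0],
    [0,0,0,0,0,0],
    [0,0,0,0,0,0],
    [0,0,0,0,0,0]
  ],
  "fingers": 85
}}

```text
time: 10.75
tool_pos: [515.5, -249.7, 119.0]
tcp_rot: [-180.0, 0.0, 71.7]
ft_force: [-0.8, -0.2, -0.2]
finger_gap: 85.4
grip_force: 0.0
```

>>> {"name": "apply_moves", "arguments": {
  "rows": [
    [0,0,-20,0,0,0],
    [0,0,-20,0,0,0],
    [0,0,-20,0,0,0],
    [0,0,-20,0,0,0],
    [0,0,-20,0,0,0]
  ]
}}

```text
time: 11.38
tool_pos: [515.8, -249.6, 220.8]
tcp_rot: [180.0, 0.0, 71.7]
ft_force: [0.1, -0.4, 0.3]
finger_gap: 84.8
grip_force: 0.0
```

```bash
python3 w.py flat 516 -249.5 125
```

```text
11.38 [ 515.8 -249.6  220.8] [180.    0.   71.7] 84.78101704655168 [-31.    2.7  87.5   0.   89.8 -12.6]
14 (array([ 517.2, -247.6]), np.float64(164.4), array([40.3, 50.3]), 1091, ((516.28857421875, -250.1795654296875), (48.25704574584961, 48.21434020996094), 39.952308654785156)) 149.1
-8 (array([ 519.1, -240.9]), np.float64(74.6), array([ 80., 133.]), 5446, ((516.3666381835938, -250.2241668701172), (123.25686645507812, 73.05130004882812), 74.54756927490234)) 124.9
[ 518.8 -246.   167.6] 0.76
```

```bash
sed -i 's/(28,65,90)/(32,65,400)/' w.py; python3 w.py flat 516 -249.5 125
```

```text
11.47 [ 517.1 -250.4  222.7] [1.797e+02 1.000e-01 7.170e+01] 85.16762652694162 [-31.    2.6  87.4   0.   89.8 -12.6]
32 (array([ 517.2, -247.2]), np.float64(74.5), array([13.8, 51.1]), 894, ((516.3734130859375, -249.95782470703125), (49.99032974243164, 13.955955505371094), 74.4241714477539)) 178.9
14 (array([ 517.2, -247.7]), np.float64(163.9), array([40.1, 50.3]), 1070, ((516.363525390625, -250.0111083984375), (48.298248291015625, 48.088871002197266), 17.915077209472656)) 149.1
-8 (array([ 519.2, -240.9]), np.float64(74.6), array([ 79.9, 133. ]), 5386, ((516.4467163085938, -250.1149139404297), (122.9075698852539, 73.0749740600586), 74.43780517578125)) 124.9
[ 518.4 -249.6  165.2] 0.71
```

The flat wing now lies along the long side (74.5° against 74.5°), so it is closed. On to the round can.

>>> {"name": "apply_moves", "arguments": {
  "rows": [
    [50,-9,0,0,0,0],
    [50,-9,0,0,0,0],
    [50,-9,0,0,0,0],
    [50,-9,0,0,0,0],
    [48,-9,0,0,0,0]
  ]
}}

```text
time: 12.2
tool_pos: [550.2, 1.8, 217.5]
tcp_rot: [-179.9, 0.0, 71.7]
ft_force: [0.1, -0.5, -0.6]
finger_gap: 85.2
grip_force: 0.0
```

>>> {"name": "apply_moves", "arguments": {
  "rows": [
    [0,0,0,0,0,-0.17],
    [0,0,0,0,0,-0.17],
    [0,0,0,0,0,-0.18],
    [0,0,0,0,0,0],
    [0,0,0,0,0,0]
  ]
}}

```text
time: 12.82
tool_pos: [550.5, 0.0, 218.2]
tcp_rot: [-179.9, -0.0, 101.2]
ft_force: [0.2, 0.8, -0.2]
finger_gap: 84.8
grip_force: 0.0
```

```bash
python3 w.py round 550.5 0.5 100
```

```text
12.82 [550.5   0.  218.2] [-179.9   -0.   101.2] 84.79521445676325 [ -5.3  -0.7  91.1   0.   89.6 -16.6]
32 (array([550.1,   2.9]), np.float64(102.5), array([13.7, 51.3]), 758, ((550.65185546875, 0.7721023559570312), (13.941089630126953, 48.964988708496094), 12.696561813354492)) 153.9
14 (array([550.3,   2.3]), np.float64(11.9), array([39.9, 50.2]), 930, ((550.7394409179688, 0.3994102478027344), (48.139896392822266, 47.85756301879883), 46.69573211669922)) 124.1
-8 (array([548.8,   8.4]), np.float64(12.8), array([84.3, 93.5]), 3306, ((550.3185424804688, 1.4868392944335938), (93.62782287597656, 91.24066162109375), 12.016468048095703)) 100.1
[551.5  -2.7 142. ] 0.75
```

Round wing is at 102.6°, axis (550.7,0.6), top 153.9 as expected. Descending to TCP 94.

>>> {"name": "apply_moves", "arguments": {
  "rows": [
    [0.5,1.6,30,0,0,-0.025],
    [0,0,30,0,0,0],
    [0,0,30,0,0,0],
    [0,0,20,0,0,0],
    [0,0,14,0,0,0]
  ]
}}

```text
time: 13.55
tool_pos: [552.2, 0.8, 94.1]
tcp_rot: [-180.0, -0.0, 102.8]
ft_force: [0.6, -0.1, 0.5]
finger_gap: 84.9
grip_force: 0.0
```

>>> {"name": "apply_moves", "arguments": {
  "rows": [
    [0,0,0,0,0,0],
    [0,0,0,0,0,0],
    [0,0,0,0,0,0],
    [0,0,0,0,0,0],
    [0,0,0,0,0,0]
  ],
  "fingers": 0
}}

```text
time: 14.18
tool_pos: [552.5, 0.7, 96.0]
tcp_rot: [180.0, 0.0, 102.9]
ft_force: [-3.4, -0.1, 6.1]
finger_gap: 13.0
grip_force: 39.8
```

Gripped. Now turning anticlockwise by 80° (1.40 rad).

>>> {"name": "apply_moves", "arguments": {
  "rows": [
    [0,0,0,0,0,-0.11],
    [0,0,0,0,0,-0.11],
    [0,0,0,0,0,-0.11],
    [0,0,0,0,0,-0.11],
    [0,0,0,0,0,-0.11]
  ]
}}

```text
time: 14.8
tool_pos: [552.3, 0.6, 96.0]
tcp_rot: [-180.0, 0.0, 134.6]
ft_force: [-4.9, -1.4, 7.1]
finger_gap: 13.1
grip_force: 39.9
```

>>> {"name": "apply_moves", "arguments": {
  "rows": [
    [0,0,0,0,0,-0.11],
    [0,0,0,0,0,-0.11],
    [0,0,0,0,0,-0.11],
    [0,0,0,0,0,-0.11],
    [0,0,0,0,0,-0.11]
  ]
}}

```text
time: 15.42
tool_pos: [552.1, 0.5, 96.0]
tcp_rot: [-180.0, -0.0, 166.1]
ft_force: [-7.0, -1.7, 8.0]
finger_gap: 12.9
grip_force: 39.9
```

>>> {"name": "apply_moves", "arguments": {
  "rows": [
    [0,0,0,0,0,-0.11],
    [0,0,0,0,0,-0.11],
    [0,0,0,0,0,-0.08],
    [0,0,0,0,0,0],
    [0,0,0,0,0,0]
  ]
}}

```text
time: 16.05
tool_pos: [552.1, 0.4, 96.0]
tcp_rot: [-180.0, -0.0, -177.0]
ft_force: [-6.0, -1.6, 7.7]
finger_gap: 12.9
grip_force: 47.3
```

>>> {"name": "apply_moves", "arguments": {
  "rows": [
    [0,0,0,0,0,0],
    [0,0,0,0,0,0],
    [0,0,0,0,0,0],
    [0,0,0,0,0,0],
    [0,0,0,0,0,0]
  ],
  "fingers": 85
}}

```text
time: 16.68
tool_pos: [552.3, 0.9, 94.9]
tcp_rot: [180.0, -0.0, -176.9]
ft_force: [0.0, 0.5, 0.6]
finger_gap: 85.3
grip_force: 0.0
```

>>> {"name": "apply_moves", "arguments": {
  "rows": [
    [0,0,-25,0,0,0],
    [0,0,-25,0,0,0],
    [0,0,-25,0,0,0],
    [0,0,-25,0,0,0],
    [0,0,-25,0,0,0]
  ]
}}

```text
time: 17.3
tool_pos: [552.3, 0.9, 220.8]
tcp_rot: [180.0, 0.0, -176.9]
ft_force: [0.5, -0.0, 0.1]
finger_gap: 85.1
grip_force: 0.0
```

>>> {"name": "apply_moves", "arguments": {
  "rows": [
    [0,0,-10,0,0,0],
    [0,0,0,0,0,0],
    [0,0,0,0,0,0],
    [0,0,0,0,0,0],
    [0,0,0,0,0,0]
  ]
}}

```text
time: 17.92
tool_pos: [552.0, 0.9, 229.2]
tcp_rot: [180.0, -0.1, -176.9]
ft_force: [-0.2, -0.3, -0.1]
finger_gap: 84.9
grip_force: 0.0
```

```bash
python3 w.py round 550.5 0.5 100
python3 - <<'E'
from bench import eyes
import cv2
p,d=eyes.snapshot('top');cv2.imwrite('pics/top_end.png',cv2.resize(p[120:260,120:420,::-1],None,fx=2.6,fy=2.6,interpolation=2))
E
```

```text
17.93 [552.    0.9 229.2] [ 1.800e+02 -1.000e-01 -1.769e+02] 84.93401560408692 [ -5.2  -0.6  89.9  -0.   90.8 -98.3]
32 (array([ 5.474e+02, -1.000e-01]), np.float64(179.9), array([13.7, 51.3]), 706, ((550.0037841796875, -0.09459495544433594), (13.933021545410156, 50.024017333984375), 89.91190338134766)) 154.0
14 (array([547.8,  -0.6]), np.float64(91.3), array([39.6, 50.3]), 865, ((549.941650390625, -0.3206024169921875), (47.611328125, 47.753963470458984), 33.74370574951172)) 124.2
-8 (array([5.428e+02, 3.000e-01]), np.float64(90.3), array([85.1, 93.3]), 3090, ((549.2428588867188, 0.7211227416992188), (93.2841567993164, 91.25690460205078), 87.59391021728516)) 100.2
[551.3   1.4 140.1] 0.58
```

View pics/top_end.png

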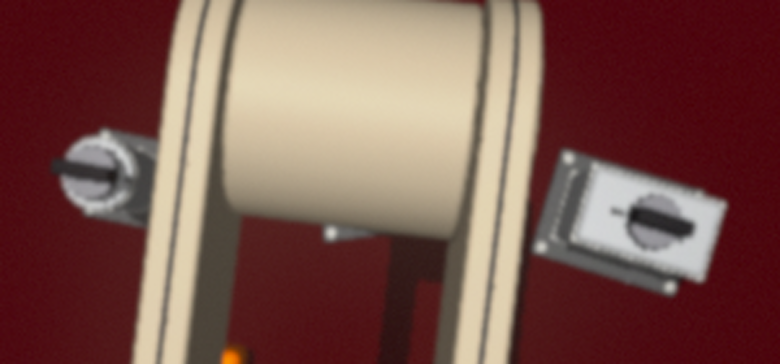

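The picture shows the flat wing along the long side at (660,220) and the slim wing unmoved at (85,170). The round wing has turned from 102.5° to 180° and reached its stop: the tool went 3° further and the grip force rose. The robot is clear of everything.

```bash
python3 -c "
from bench import job
print(job.hand_in())"
```

```text
the job is handed in; nothing more can be done
None
```

I closed the flat can's cap, then opened the round can's cap to its stop, left the slim can's cap untouched, and handed the job in at about 18 s with the robot clear of everything; no verdict was shown.

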